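# File the cover-glass boxes beside their colour index blocks

### The job

File the yellow, blue and red cover-glass boxes in the rack, each standing upright and square across the row, directly beside the index block of its own colour on that block's left as seen from the robot, with nothing between the two. The black index blocks stand packed together: slide them apart along the rack to make room, but do not lift them out, and leave them standing square on the rack's floor too. The green box has no index block: leave it, the timer and the marker where they are.

Things in the scene. Friction and masses are not known exactly. Their poses are not given: they have to be found in the camera images.
- rack: low fixed aluminium rack, 84 x 236 mm. Origin: centre of its underside, on the bench. y runs along the row to the robot's left, x across it, away from the robot; up to 15 degrees askew. Inside 76 (x) by 228 mm (y); floor 6 mm above the bench, long sides low lips 12 mm above the bench, end walls 30 mm. It takes six 28 mm blocks with 60 mm to spare.
- index_yellow: index block: black block 58 x 28 x 34 mm high (x, y, z) with a yellow plate on top, about 0.1 kg. Origin: centre of its underside; long side (x) across the rack. Stands loose on the rack's floor; at the start the three are 1 mm apart, in any order, near the middle. Slides along the rack when pushed, or gripped by its ends and dragged.
- index_blue: index block: black block 58 x 28 x 34 mm high (x, y, z) with a blue plate on top, about 0.1 kg. Origin: centre of its underside; long side (x) across the rack. Stands loose on the rack's floor; at the start the three are 1 mm apart, in any order, near the middle. Slides along the rack when pushed, or gripped by its ends and dragged.
- index_red: index block: black block 58 x 28 x 34 mm high (x, y, z) with a red plate on top, about 0.1 kg. Origin: centre of its underside; long side (x) across the rack. Stands loose on the rack's floor; at the start the three are 1 mm apart, in any order, near the middle. Slides along the rack when pushed, or gripped by its ends and dragged.
- box_yellow: cover-glass box: closed white box with a yellow lid (the whole top is yellow), 58 x 28 x 42 mm high (x, y, z), about 0.12 kg. Origin: centre of its underside; x along its long side, z up. At the start it stands on the bench between the rack and the robot, turned up to 60 degrees either way from pointing ahead.
- box_blue: cover-glass box: closed white box with a blue lid (the whole top is blue), 58 x 28 x 42 mm high (x, y, z), about 0.12 kg. Origin: centre of its underside; x along its long side, z up. At the start it stands on the bench between the rack and the robot, turned up to 60 degrees either way from pointing ahead.
- box_red: cover-glass box: closed white box with a red lid (the whole top is red), 58 x 28 x 42 mm high (x, y, z), about 0.12 kg. Origin: centre of its underside; x along its long side, z up. At the start it stands on the bench between the rack and the robot, turned up to 60 degrees either way from pointing ahead.
- box_green: the same kind of cover-glass box with a green lid, 58 x 28 x 42 mm high, origin at the centre of its underside. It has no index block in this rack and stays where it is, among the others.
- timer: white pocket timer lying flat, 70 x 45 x 16 mm, origin at the centre of its underside. To be left alone.
- marker: blue marker pen lying flat, 136 x 14 x 14 mm, origin at the centre of its underside, x along it. To be left alone.

How it is judged (in metres and radians):
At the end, for the whole second after the job is handed in: Each coloured box is 20 to 55 mm (centres, along the row) to the robot's left (rack +y) of its colour's index block; all six at rest inside the rack, undersides 2 to 10 mm above the bench, within 13 mm of its middle line, upright within 0.1 rad, square within 0.3 rad (y of box_yellow in the frame of index_yellow between 0.02 and 0.055 m and x of box_yellow in the frame of rack between -0.013 and 0.013 m and y of box_yellow in the frame of rack between -0.114 and 0.114 m and z of box_yellow in the frame of rack between 0.002 and 0.01 m and angle between each of box_yellow, index_yellow, box_blue, index_blue, box_red, index_red's own z axis and vertical below 0.1 rad and angle between the x axis of each of box_yellow, index_yellow, box_blue, index_blue, box_red, index_red and the x axis of rack, either way round below 0.3 rad and linear speed of each of box_yellow, index_yellow, box_blue, index_blue, box_red, index_red below 0.02 m/s and x of index_yellow in the frame of rack between -0.013 and 0.013 m and y of index_yellow in the frame of rack between -0.114 and 0.114 m and z of index_yellow in the frame of rack between 0.002 and 0.01 m and y of box_blue in the frame of index_blue between 0.02 and 0.055 m and x of box_blue in the frame of rack between -0.013 and 0.013 m and y of box_blue in the frame of rack between -0.114 and 0.114 m and z of box_blue in the frame of rack between 0.002 and 0.01 m and x of index_blue in the frame of rack between -0.013 and 0.013 m and y of index_blue in the frame of rack between -0.114 and 0.114 m and z of index_blue in the frame of rack between 0.002 and 0.01 m and y of box_red in the frame of index_red between 0.02 and 0.055 m and x of box_red in the frame of rack between -0.013 and 0.013 m and y of box_red in the frame of rack between -0.114 and 0.114 m and z of box_red in the frame of rack between 0.002 and 0.01 m and x of index_red in the frame of rack between -0.013 and 0.013 m and y of index_red in the frame of rack between -0.114 and 0.114 m and z of index_red in the frame of rack between 0.002 and 0.01 m); the robot touches nothing.
It fails at once if the green box is moved from its place (by more than 30 mm) (distance of box_green from where it was at the start of the episode above 0.03 m).
It fails at once if the timer is moved from its place (by more than 30 mm) (distance of timer from where it was at the start of the episode above 0.03 m).
It fails at once if the marker is moved from its place (by more than 30 mm) (distance of marker from where it was at the start of the episode above 0.03 m).
It fails at once if an index block is lifted out of the rack (more than 30 mm off its floor) (z of any of index_yellow, index_blue, index_red in the frame of rack above 0.036 m).
It also fails if it takes over 96 s, if anything falls off the work surface, if the arm or the gripper's body presses on something with over 40 N, if the wrist force passes 120 N, or if a joint passes its speed limit or range.

### The arm

A 6-joint arm with a two-finger parallel gripper is mounted at the origin on the work surface. World frame = base frame: x ahead of the robot, y to its left, z up, the work surface at z = 0. Lengths are in mm, angles in rad, forces in N, time in s.
With the tool pointing down it reaches from about 350 to 875 mm from the base axis. Payload 4.2 kg.
Tool frame: the origin (TCP) lies midway between the tips of the shut fingers; the grasp point (between the pads) lies 19 mm behind it; z points along the fingers, y is the line along which they close (so a half turn about z gives the same grasp; the last joint's range is limited). The gripper opens to 85 mm and grips with 20 to 120 N. Pads are 22 mm wide; open, the fingers measure 114 mm over their backs; the gripper's body (76 mm by 85 mm) begins 54 mm behind the grasp point. The pads swing forward as they close: fully open they stand 13 mm farther back than shut.
Start: joints at [1.584, 0.385, 0.008, 0, -1.194, -0.259], TCP at [152.051, 606.201, 231.312] pointing down, gripper open.
Joint ranges: [-3.14, 3.14], [-1.21, 2.06], [-1.07, 1.41], [-3.16, 2.05], [-2.99, -0.16], [-3.1, 3.1]. Speed limits (rad/s): [2.79, 2.79, 3.14, 3.14, 3.14, 3.14].

### API

Orientations are given as a unit quaternion [x, y, z, w].
In Python, from bench import read_state, get_image, job_done gives the robot as it stands.
- The arm moves only by the shell command python3 -m jog 'ROWS'. ROWS is JSON, a list of rows, each a list of 3 entries, a list of its own where there are three numbers: the shift along the world's x, y, z scaled (see below), then the turn, a rotation vector about the world's x, y, z scaled (see below), then the gripper's target within -1 to 1 (shut at 1, half-way at 0, fully open at -1). In form: [[[x, y, z], [wx, wy, wz], claw], ...]. A call has 1 to 20 rows; each row is the pose to reach, as a shift and turn from the pose commanded when the call began; what a row does not reach only later rows make up. The controller multiplies each number of a shift by 10 cm and each number of a turn by 120 degrees. A row lasts 1/10 s, in which the tool goes at most 50 mm and 8.59 degrees, less where a joint would pass 70% of its speed; a pose out of reach is approached as far as the arm can. A call with a number of a shift or a turn outside -1 to 1 is refused whole. A call with a gripper value outside its range is refused whole. The fingers move at their own pace and stop on an object; the grip force is fixed at half the most. Time passes only in rows, so rows that repeat a pose let the fingers close. It gives the time, the measured TCP pose, the force, the opening and the grip force at its end, in the units of the state.
- read_state(): the state, without advancing time (a new reading comes with each control period).
- get_image(name): name is "side" or "top" or "wrist"; returns a dict with "frame" (480x640x3 uint8, red, green, blue), "range_z" (480x640 float32, mm along the optical axis (not along the pixel's ray), 0 where there is no reading), "fx", "fy", "cx", "cy" (pixels), "R" (3x3) and "t" (3): a world point X has camera coordinates R X + t. Camera axes: x right, y down, z forward; pixel columns grow to the right and rows downward; lengths in mm; the calibration is good to about 2 mm. The wrist camera is an equidistant fisheye: a pixel r from the principal point sees the ray r / f radians off the axis. A picture is of the moment at which its call begins.
- job_done(): hands the job in; it is judged then, once.
The state is a dict: "clock": time; "joints": joint angles; "joint_vel": joint speeds; "joint_efforts": joint torques, N m; "position": TCP position; "ee_rot": TCP orientation; "contact_force": force on the tool from outside, world axes, zero at the start; "wrist_torque": the same for the moment, N m; "gripper_width": finger opening in mm; "grasp_force": force on a finger pad.
Only numpy, scipy, OpenCV 4.12 (cv2) and the standard library are available. Lean on these libraries where they do the work, as an engineer would, in place of code of your own. Each camera call takes 0.05 s, during which the arm holds its last target. There are 200 camera calls.

## Working session

There is one attempt and no reset: what is moved stays moved. The work goes in short steps, Python scripts to look and compute and a shell command to move; the robot and the scene stay as the last step left them, time stands still between calls to the robot, and variables do not carry over. Pictures are saved under pics/ and viewed, at most 14 in all, crops included, and the job is handed in when it is done.

```bash
mkdir -p pics; ls
python3 - <<'E'
from bench import *
import cv2,numpy as np
s=read_state();print(s)
for n in("top","side"):
    d=get_image(n);cv2.imwrite(f"pics/{n}0.png",d["frame"][:,:,::-1]);np.savez(f"{n}0.npz",**d)
    print(n,d["fx"],d["fy"],d["cx"],d["cy"],d["R"],d["t"])
E
```

```text
pics
{'clock': 0.0, 'joints': array([ 1.58358920e+00,  3.85577764e-01,  6.58942728e-03, -5.14538221e-04,
       -1.19401063e+00, -2.58607285e-01]), 'joint_vel': array([-1.93260917e-04,  7.26680889e-04,  6.89760213e-04,  2.68214570e-04,
        4.93778797e-04, -2.97243401e-05]), 'joint_efforts': array([-1.30682874e-03, -3.92288911e+01,  1.88398021e+01,  4.18617457e+00,
       -4.64544370e-03, -3.36777262e-06]), 'position': array([151.92241958, 605.63152531, 230.19224549]), 'ee_rot': array([ 9.92444141e-01, -1.22692122e-01, -8.79283612e-05,  1.12354611e-03]), 'contact_force': array([ 0.49390756,  0.29167126, -1.04770786]), 'wrist_torque': array([ 0.00714924,  0.01667039, -0.01297097]), 'grasp_force': 0.0, 'gripper_width': 85.59283289264202}
top 493.9374575993188 493.9374575993188 314.81200333366235 236.41568692544692 [[ 1.18615638e-02 -9.99929649e-01 -2.97680926e-05]
 [-9.98302460e-01 -1.18405638e-02 -5.70263053e-02]
 [ 5.70219409e-02  7.06138719e-04 -9.98372676e-01]] [-15.35626363 521.25054883 932.6529868 ]
side 543.2873761737214 543.2873761737214 321.50936274928785 236.76594341509775 [[ 0.99627343 -0.08378003  0.02049766]
 [-0.03099477 -0.56953525 -0.82138233]
 [ 0.08048957  0.81768607 -0.57000958]] [-544.46680489   54.23576343 1023.37878222]
```

View pics/top0.png

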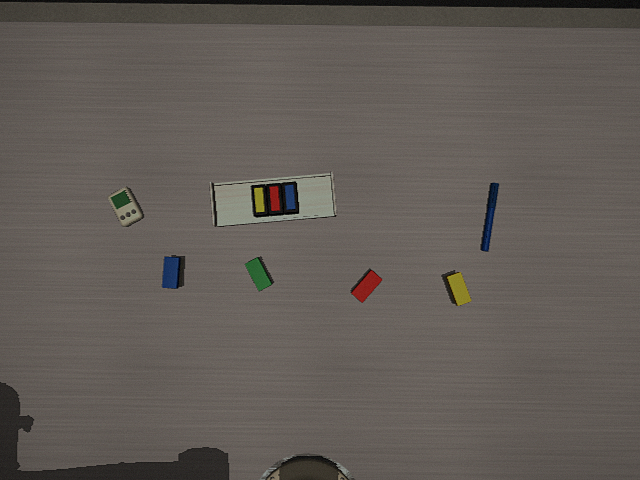

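The top view shows the rack at (212–335, 173–226), with index plates yellow, red and blue from left to right at (259,200), (275,199) and (290,198). The boxes are blue (172,272), green (259,274), red (367,286) and yellow (458,288). The timer is at (126,206) and the marker at (490,216).

```bash
cat > h.py <<'E'
import numpy as np,cv2
from bench import *
def ray(d,uv,z):
    uv=np.atleast_2d(uv).astype(float);R,t=d["R"],d["t"]
    v=np.c_[(uv[:,0]-d["cx"])/d["fx"],(uv[:,1]-d["cy"])/d["fy"],np.ones(len(uv))]@R
    c=-R.T@t;return c+v*((z-c[2])/v[:,2])[:,None]
def masks(d):
    h=cv2.cvtColor(d["frame"],cv2.COLOR_RGB2HSV);H,S,V=cv2.split(h);k=(S>110)&(V>60)
    return dict(yellow=k&(H>18)&(H<35),green=k&(H>45)&(H<85),blue=k&(H>100)&(H<130),red=k&((H<8)|(H>172)))
def blobs(d,z,amin=60):
    for n,m in masks(d).items():
        cs,_=cv2.findContours(m.astype(np.uint8),cv2.RETR_EXTERNAL,cv2.CHAIN_APPROX_NONE)
        for c in cs:
            if cv2.contourArea(c)<amin: continue
            px=c[:,0].mean(0); zz=z(px) if callable(z) else z
            P=ray(d,c[:,0],zz)[:,:2].astype(np.float32)
            (cx,cy),(w,h),a=cv2.minAreaRect(P)
            if w<h:a+=90;w,h=h,w
            yield n,px.round(0),np.round([cx,cy,w,h,(a+90)%180-90],1)
E
python3 - <<'E'
from h import *
d=dict(np.load("top0.npz"))
for b in blobs(d,lambda p:40 if p[1]<235 else 42):print(*b)
h=cv2.cvtColor(d["frame"],cv2.COLOR_RGB2HSV)
m=((h[...,1]<40)&(h[...,2]>120)).astype(np.uint8);m[:,:190]=0
m=cv2.morphologyEx(m,cv2.MORPH_CLOSE,np.ones((35,35)))
c=max(cv2.findContours(m,0,1)[0],key=cv2.contourArea)
for z in(6,12,30):
  print("rack",z,cv2.minAreaRect(ray(d,c[:,0],z)[:,:2].astype(np.float32)))
P=ray(d,[[213,183],[216,226],[332,174],[335,216],[331,174]],12);print(P.round(1))
s=dict(np.load("side0.npz"))
for b in blobs(s,42):print(*b)
E
```

```text
yellow [459. 289.] [ 426.5 -277.    57.9   27.9   20.5]
yellow [259. 200.] [588.3  96.4  46.3  16.8   5.8]
green [258. 274.] [449.2  95.6  55.8  26.5  27.6]
green [121. 200.] [584.3 356.6  25.8  22.1 -61.9]
blue [170. 272.] [450.  258.6  56.9  26.7  -2.6]
blue [489. 226.] [ 542.5 -334.    90.     9.8   -8.9]
blue [290. 197.] [593.9  39.   45.1  16.3   6. ]
red [366. 286.] [ 429.1 -105.9   57.8   27.8  -40.8]
red [274. 198.] [591.1  67.6  46.3  16.8   5.7]
rack 6 ((529.6050415039062, 67.9742431640625), (215.80299377441406, 241.31442260742188), 5.407162666320801)
rack 12 ((529.2138671875, 67.48529052734375), (214.44700622558594, 239.798095703125), 5.407155513763428)
rack 30 ((528.0407104492188, 66.01834106445312), (210.37887573242188, 235.2490692138672), 5.407163143157959)
[[622.8 189.2  12. ]
 [539.4 181.4  12. ]
 [643.1 -41.   12. ]
 [561.5 -47.6  12. ]
 [643.1 -39.1  12. ]]
yellow [257. 352.] [ 427.6 -284.8   60.6   39.9   20. ]
yellow [339. 212.] [589.   91.2  50.6  24.4   6.5]
green [271. 216.] [450.4  84.4  60.7  38.1  29.1]
blue [355. 397.] [ 558.7 -376.4  123.9   15.3   -9.1]
blue [345. 227.] [594.7  35.6  48.2  21.8   5.5]
blue [271. 178.] [451.  245.1  54.5  37.8  -2.6]
blue [287.  75.] [511.2 980.  314.8 126.6  82.4]
red [261. 279.] [ 430.1 -115.3   67.2   38.4  -40.9]
red [342. 219.] [591.8  64.   49.4  25.7   2.8]
red [333.  70.] [ 672.9 1013.6  169.9  155.4  -73.4]
```

View pics/side0.png

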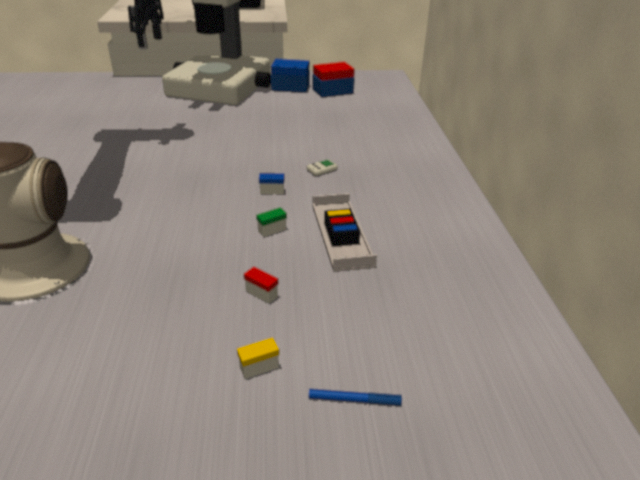

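The side view confirms that the layout and the box tops agree with the top view. The rack runs from (332,197) to (355,265). I'll pin down the rack ends next.

Run:
```python
from h import *
d=dict(np.load("top0.npz"))
cv2.imwrite("pics/c0.png",cv2.resize(d["frame"][165:235,203:343,::-1],None,fx=5.5,fy=5.5,interpolation=cv2.INTER_CUBIC))
```

```text
(no output)
```

View pics/c0.png

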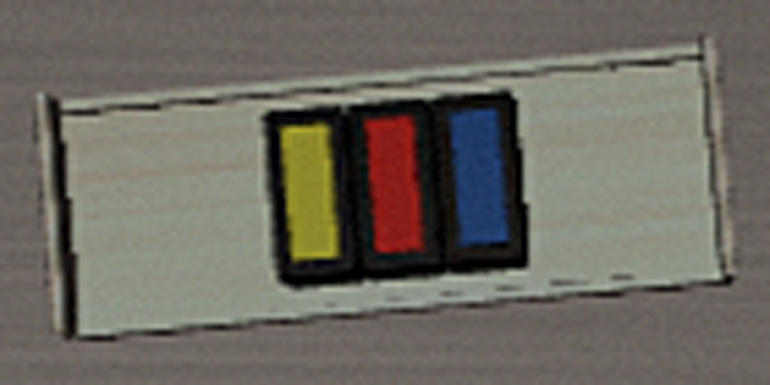

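In the crop, the tops of the end walls run (38,95)–(62,338) on the left and (712,38)–(732,283) on the right. I'll cast these onto z=30.

Run:
```python
from h import *
d=dict(np.load("top0.npz"))
P=ray(d,np.array([[38,95],[62,338],[712,38],[732,283]])/5.5+[203,165]-.45,30)[:,:2]
print(P.round(1),P.mean(0)); m=P.reshape(2,2,2).mean(1);v=m[0]-m[1];print(np.linalg.norm(v),np.degrees(np.arctan2(-v[0],v[1])),np.linalg.norm(P[0]-P[1]),np.linalg.norm(P[2]-P[3]))
a=np.radians(5.7);ex=np.array([np.cos(a),np.sin(a)]);ey=np.array([-ex[1],ex[0]]);c=P.mean(0)
for n,p in dict(Y=(588.3,96.4),R=(591.1,67.6),B=(593.9,39)).items():print(n,(p-c)@ex,(p-c)@ey)
for y in(-92,-55,-18,18,55,92):print(y,(c+y*ey).round(1))
q=read_state()["ee_rot"];from scipy.spatial.transform import Rotation as Ro
print(Ro.from_quat(q).as_matrix().round(3))
```

```text
[[622.  192.2]
 [538.  181.9]
 [644.7 -40.4]
 [559.7 -48.1]] [591.08455462  71.38066037]
232.3656573563487 5.473912345463697 84.67704121634542 85.32544003702533
Y -0.2858720377470143 25.172194528665173
R -0.36012523447231704 -3.7635011855003517
B -0.41451448124900336 -32.5001857856736
-92 [600.2 -20.2]
-55 [596.5  16.7]
-18 [592.9  53.5]
18 [589.3  89.3]
55 [585.6 126.1]
92 [581.9 162.9]
[[ 0.97  -0.243 -0.   ]
 [-0.243 -0.97  -0.002]
 [ 0.     0.002 -1.   ]]
```

```bash
python3 -m jog '[[[0.36,-0.42,0],[0,0,-0.05],-1],[[0.727,-0.85,0],[0,0,-0.0975],-1],[[0.727,-0.85,0],[0,0,-0.0975],-1]]'
python3 -m jog '[[[0.36,-0.42,0],[0,0,-0.05],-1],[[0.727,-0.85,0],[0,0,-0.0975],-1],[[0.727,-0.85,0],[0,0,-0.0975],-1]]'
python3 -m jog '[[[0.36,-0.42,0],[0,0,-0.05],-1],[[0.727,-0.85,0],[0,0,-0.0975],-1],[[0.727,-0.85,0],[0,0,-0.0975],-1]]'
```

```text
clock: 0.4
position: [226.5, 517.6, 231.0]
ee_rot: [0.974, -0.225, -0.0, 0.001]
contact_force: [0.1, 0.5, -0.8]
gripper_width: 85.6
grasp_force: 0.0
clock: 0.7
position: [299.0, 432.9, 231.1]
ee_rot: [0.946, -0.323, -0.0, 0.001]
contact_force: [0.4, 0.3, -0.7]
gripper_width: 85.5
grasp_force: 0.0
clock: 1.0
position: [371.6, 348.5, 231.1]
ee_rot: [0.908, -0.418, -0.0, 0.001]
contact_force: [-0.7, 0.3, 0.4]
gripper_width: 85.4
grasp_force: 0.0
```

```bash
python3 -m jog '[[[0.36,-0.42,0],[0,0,-0.05],-1],[[0.727,-0.85,0],[0,0,-0.0975],-1],[[0.727,-0.85,0],[0,0,-0.0975],-1]]'
python3 -m jog '[[[0.36,-0.42,0],[0,0,-0.05],-1],[[0.727,-0.85,0],[0,0,-0.0975],-1],[[0.727,-0.85,0],[0,0,-0.0975],-1]]'
python3 -m jog '[[[0.36,-0.42,0],[0,0,-0.05],-1],[[0.727,-0.85,0],[0,0,-0.0975],-1],[[0.727,-0.85,0],[0,0,-0.0975],-1],[[0.727,-0.85,0],[0,0,-0.0975],-1],[[0.727,-0.85,0],[0,0,-0.0975],-1],[[0.727,-0.85,0],[0,0,-0.0975],-1]]'
python3 - <<'E'
from h import *
d=get_image("wrist");cv2.imwrite("pics/w0.png",d["frame"][:,:,::-1]);print(d["R"],d["t"],d["fx"],d["cx"],d["cy"]);print(read_state()["joints"],read_state()["position"])
E
```

```text
clock: 1.3
position: [444.5, 264.0, 231.0]
ee_rot: [0.861, -0.508, 0.0, 0.0]
contact_force: [-0.0, 0.2, 0.4]
gripper_width: 85.4
grasp_force: 0.0
clock: 1.6
position: [517.5, 179.3, 230.8]
ee_rot: [0.805, -0.593, 0.0, 0.0]
contact_force: [-0.7, -0.6, 0.3]
gripper_width: 85.7
grasp_force: 0.0
clock: 2.2
position: [587.5, 97.6, 231.3]
ee_rot: [0.742, -0.67, -0.0, -0.0]
contact_force: [-0.9, 1.0, 0.1]
gripper_width: 84.9
grasp_force: 0.0
[[-9.94798820e-01 -1.01859110e-01 -1.74499438e-04]
 [-9.74294076e-02  9.51033973e-01  2.93328984e-01]
 [-2.97122743e-02  2.91820329e-01 -9.56011546e-01]] [593.94822057 -74.66778631 368.57098344] 371.64829954431775 319.70511175974184 238.32795350728068
[ 4.36152199e-01  3.34610154e-01 -6.70708385e-02 -2.35028366e-04
 -1.16893649e+00 -3.33568152e-01] [587.54526957  97.61409635 231.52569402]
```

View pics/w0.png

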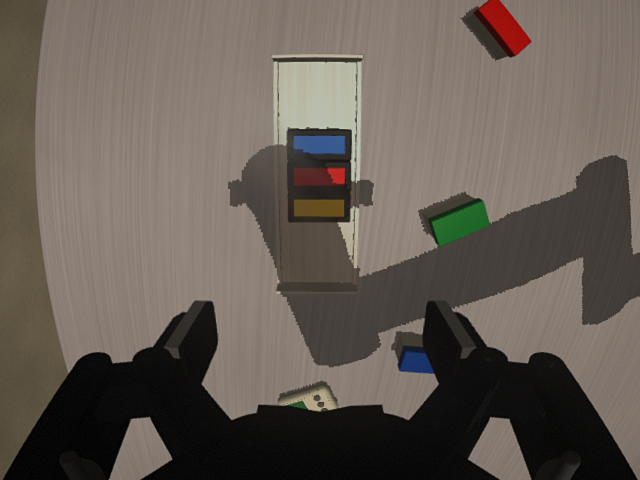

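The wrist view shows the index plates blue (319,145), red (319,176) and yellow (319,208). The rack spans rows 56–291, with columns 274–362 at the top end and 278–356 at the bottom. Nothing has been disturbed. I'll cross-check the positions with fisheye rays.

```bash
cat >> h.py <<'E'
def wray(d,uv,z):
    uv=np.atleast_2d(uv).astype(float);R,t=d["R"],d["t"]
    p=np.c_[uv[:,0]-d["cx"],uv[:,1]-d["cy"]];r=np.hypot(*p.T)+1e-9;th=r/d["fx"]
    v=np.c_[p*(np.sin(th)/r)[:,None],np.cos(th)]@R
    c=-R.T@t;return c+v*((z-c[2])/v[:,2])[:,None]
def wblobs(d,z,amin=150):
    h=cv2.cvtColor(d["frame"],cv2.COLOR_RGB2HSV);H,S,V=cv2.split(h);k=(S>110)&(V>45)
    for n,m in dict(yellow=k&(H>15)&(H<38),green=k&(H>45)&(H<85),blue=k&(H>100)&(H<130),red=k&((H<10)|(H>172))).items():
        for c in cv2.findContours(m.astype(np.uint8),0,1)[0]:
            if cv2.contourArea(c)<amin: continue
            (cx,cy),(w,h_),a=cv2.minAreaRect(wray(d,c[:,0],z)[:,:2].astype(np.float32))
            if w<h_:a+=90;w,h_=h_,w
            yield n,c[:,0].mean(0).round(0),np.round([cx,cy,w,h_,(a+90)%180-90],1)
E
python3 - <<'E'
from h import *
d=get_image("wrist")
for b in wblobs(d,40):print(*b)
print(wray(d,[[274,56],[362,56],[278,291],[356,291]],30).round(1))
E
```

```text
yellow [319. 208.] [587.9  96.6  46.3  16.1   5.8]
green [460. 223.] [448.7  96.2  57.9  28.2  28.5]
blue [416. 363.] [458.  259.3  42.5  28.1  -2.9]
blue [320. 144.] [593.3  39.   45.5  15.5   5.8]
red [319. 176.] [590.9  67.6  45.4  16.5   6.2]
red [502.  28.] [ 430.3 -104.    58.4   35.1  -40.7]
[[643.1 -39.6  30. ]
 [563.3 -47.6  30. ]
 [620.7 189.7  30. ]
 [541.2 181.5  30. ]]
```

```bash
python3 -m jog '[[[0,0,-0.5],[0,0,0],-1],[[0,0,-1],[0,0,0],-1],[[0,0,-1],[0,0,0],-1]]'
python3 -m jog '[[[0,0,-0.3],[0,0,0],-1],[[0,0,-0.6],[0,0,0],-1],[[0,0,-0.8],[0,0,0],-1],[[0,0,-0.9],[0,0,0],-1],[[0,0,-1],[0,0,0],-1],[[0,0,-1],[0,0,0],-1]]'
python3 -m jog '[[[0,0,-0.1],[0,0,0],-1],[[0,0,-0.19],[0,0,0],-1],[[0,0,-0.19],[0,0,0],-1],[[0,0,-0.19],[0,0,0],-1],[[0,0,-0.19],[0,0,0],0.2],[[0,0,-0.19],[0,0,0],1],[[0,0,-0.19],[0,0,0],1],[[0,0,-0.19],[0,0,0],1],[[0,0,-0.19],[0,0,0],1],[[0,0,-0.19],[0,0,0],1],[[0,0,-0.19],[0,0,0],1],[[0,0,-0.19],[0,0,0],1]]'
```

```text
clock: 2.6
position: [582.9, 95.4, 124.8]
ee_rot: [0.741, -0.671, -0.004, 0.006]
contact_force: [-0.6, -0.5, 0.1]
gripper_width: 85.8
grasp_force: 0.0
clock: 3.2
position: [588.5, 96.5, 31.6]
ee_rot: [0.742, -0.671, 0.0, -0.0]
contact_force: [-0.9, 0.5, 0.2]
gripper_width: 85.6
grasp_force: 0.0
clock: 4.4
position: [588.8, 96.4, 13.0]
ee_rot: [0.742, -0.671, 0.0, -0.001]
contact_force: [0.1, 0.6, 5.4]
gripper_width: 56.9
grasp_force: 65.7
```

```bash
python3 -m jog '[[[-0.004,0.04,0],[0,0,0],1],[[-0.008,0.08,0],[0,0,0],1],[[-0.012,0.12,0],[0,0,0],1],[[-0.016,0.16,0],[0,0,0],1],[[-0.02,0.2,0],[0,0,0],1],[[-0.024,0.24,0],[0,0,0],1],[[-0.027,0.27,0],[0,0,0],1],[[-0.03,0.3,0],[0,0,0],1],[[-0.03,0.3,0],[0,0,0],1],[[-0.03,0.3,0],[0,0,0],1],[[-0.03,0.3,0],[0,0,0],1]]'
python3 -m jog '[[[0,0,0],[0,0,0],0],[[0,0,0],[0,0,0],-1],[[0,0,0],[0,0,0],-1],[[0,0,0],[0,0,0],-1],[[0,0,0],[0,0,0],-1],[[0,0,0],[0,0,0],-1],[[0,0,0.2],[0,0,0],-1],[[0,0,0.6],[0,0,0],-1],[[0,0,1],[0,0,0],-1],[[0,0,1],[0,0,0],-1],[[0,0,1],[0,0,0],-1]]'
python3 - <<'E'
from h import *
d=get_image("wrist")
for b in wblobs(d,40):print(*b)
d=get_image("top")
for b in blobs(d,40):print(*b)
E
```

```text
clock: 5.5
position: [585.6, 125.9, 13.0]
ee_rot: [0.742, -0.671, 0.0, -0.0]
contact_force: [-0.8, -0.9, 5.8]
gripper_width: 57.1
grasp_force: 65.8
clock: 6.6
position: [585.6, 126.5, 113.5]
ee_rot: [0.741, -0.671, 0.0, -0.001]
contact_force: [-1.1, 0.2, -0.5]
gripper_width: 85.2
grasp_force: 0.0
yellow [321. 249.] [584.5 126.2  46.9  16.3   5.7]
green [525. 226.] [448.3  96.1  58.1  28.1  28.6]
blue [321. 104.] [593.5  38.7  46.4  16.    5.7]
red [321. 153.] [590.7  67.6  47.1  16.4   5.7]
yellow [459. 289.] [ 426.3 -277.4   58.    28.    20.4]
yellow [245. 204.] [581.  124.   37.2  12.    5.9]
green [258. 274.] [449.4  96.   56.6  26.5  27.6]
blue [168. 275.] [448.7 259.4  54.4  26.4  -2.7]
blue [290. 197.] [593.9  38.7  45.6  17.2   4.7]
blue [490. 217.] [ 561.6 -336.7  128.6   10.6   -9.1]
red [366. 286.] [ 429.1 -106.    57.9   27.8  -40.8]
red [274. 198.] [591.3  67.3  45.4  16.9   1. ]
```

```bash
python3 -m jog '[[[0.042,-0.44,0],[0,0,0],-1],[[0.083,-0.874,0],[0,0,0],-1],[[0.083,-0.874,0],[0,0,0],-1],[[0.083,-0.874,0],[0,0,0],-1],[[0.083,-0.874,-0.4],[0,0,0],-1],[[0.083,-0.874,-0.7],[0,0,0],-1],[[0.083,-0.874,-0.9],[0,0,0],-1],[[0.083,-0.874,-1],[0,0,0],-1],[[0.083,-0.874,-1],[0,0,0],-1],[[0.083,-0.874,-1],[0,0,0],0.2],[[0.083,-0.874,-1],[0,0,0],1],[[0.083,-0.874,-1],[0,0,0],1],[[0.083,-0.874,-1],[0,0,0],1],[[0.083,-0.874,-1],[0,0,0],1],[[0.083,-0.874,-1],[0,0,0],1],[[0.083,-0.874,-1],[0,0,0],1],[[0.083,-0.874,-1],[0,0,0],1]]'
python3 -m jog '[[[0.006,-0.06,0],[0,0,0],1],[[0.012,-0.12,0],[0,0,0],1],[[0.018,-0.18,0],[0,0,0],1],[[0.024,-0.24,0],[0,0,0],1],[[0.03,-0.3,0],[0,0,0],1],[[0.036,-0.36,0],[0,0,0],1],[[0.042,-0.42,0],[0,0,0],1],[[0.048,-0.48,0],[0,0,0],1],[[0.054,-0.54,0],[0,0,0],1],[[0.057,-0.57,0],[0,0,0],1],[[0.059,-0.594,0],[0,0,0],1],[[0.059,-0.594,0],[0,0,0],1],[[0.059,-0.594,0],[0,0,0],1]]'
python3 -m jog '[[[0,0,0],[0,0,0],0],[[0,0,0],[0,0,0],-1],[[0,0,0],[0,0,0],-1],[[0,0,0],[0,0,0],-1],[[0,0,0],[0,0,0],-1],[[0,0,0],[0,0,0],-1],[[0,0,0.2],[0,0,0],-1],[[0,0,0.6],[0,0,0],-1],[[0,0,1],[0,0,0],-1],[[0,0,1],[0,0,0],-1],[[0,0,1],[0,0,0],-1]]'
python3 - <<'E'
from h import *
d=get_image("wrist")
for b in wblobs(d,40):print(*b)
d=get_image("top")
for b in blobs(d,40):print(*b)
E
```

```text
clock: 8.4
position: [594.7, 39.3, 13.9]
ee_rot: [0.742, -0.671, 0.001, -0.001]
contact_force: [-0.9, 2.0, 5.9]
gripper_width: 57.1
grasp_force: 66.1
clock: 9.7
position: [601.0, -20.4, 14.0]
ee_rot: [0.742, -0.671, 0.001, -0.001]
contact_force: [-0.3, 0.7, 5.7]
gripper_width: 57.2
grasp_force: 66.2
clock: 10.8
position: [599.8, -20.4, 113.4]
ee_rot: [0.741, -0.671, 0.001, -0.001]
contact_force: [0.4, -0.2, -0.8]
gripper_width: 85.3
grasp_force: 0.0
blue [305. 251.] [608.  -19.9  29.7  15.    5.8]
red [320. 367.] [590.7  67.9  46.4  16.7   5.8]
red [575. 153.] [ 431.1 -105.3   63.3   34.   -40.8]
yellow [459. 289.] [ 426.2 -277.4   58.1   28.    20.4]
green [118. 200.] [583.8 359.2  23.8  20.8  27.6]
blue [490. 217.] [ 561.6 -336.5  128.6   10.8   -9.1]
red [366. 286.] [ 429.1 -106.    58.    27.8  -40.9]
red [275. 203.] [581.8  67.1  26.4  13.1   1. ]
```

```bash
python3 -m jog '[[[-0.044,0.44,0],[0,0,0],-1],[[-0.087,0.883,0],[0,0,0],-1],[[-0.087,0.883,0],[0,0,0],-1],[[-0.087,0.883,0],[0,0,0],-1],[[-0.087,0.883,-0.4],[0,0,0],-1],[[-0.087,0.883,-0.7],[0,0,0],-1],[[-0.087,0.883,-0.9],[0,0,0],-1],[[-0.087,0.883,-1],[0,0,0],-1],[[-0.087,0.883,-1],[0,0,0],-1],[[-0.087,0.883,-1],[0,0,0],0.2],[[-0.087,0.883,-1],[0,0,0],1],[[-0.087,0.883,-1],[0,0,0],1],[[-0.087,0.883,-1],[0,0,0],1],[[-0.087,0.883,-1],[0,0,0],1],[[-0.087,0.883,-1],[0,0,0],1],[[-0.087,0.883,-1],[0,0,0],1],[[-0.087,0.883,-1],[0,0,0],1]]'
python3 -m jog '[[[0.004,-0.04,0],[0,0,0],1],[[0.008,-0.08,0],[0,0,0],1],[[0.012,-0.12,0],[0,0,0],1],[[0.015,-0.146,0],[0,0,0],1],[[0.015,-0.146,0],[0,0,0],1],[[0.015,-0.146,0],[0,0,0],1]]'
python3 -m jog '[[[0,0,0],[0,0,0],0],[[0,0,0],[0,0,0],-1],[[0,0,0],[0,0,0],-1],[[0,0,0],[0,0,0],-1],[[0,0,0],[0,0,0],-1],[[0,0,0],[0,0,0],-1],[[0,0,0.2],[0,0,0],-1],[[0,0,0.6],[0,0,0],-1],[[0,0,1],[0,0,0],-1],[[0,0,1],[0,0,0],-1],[[0,0,1],[0,0,0],-1]]'
python3 - <<'E'
from h import *
d=get_image("wrist")
for b in wblobs(d,40):print(*b)
print(read_state()["joints"])
E
```

```text
clock: 12.6
position: [591.8, 68.0, 13.9]
ee_rot: [0.742, -0.671, 0.001, -0.001]
contact_force: [-0.6, -0.3, 5.7]
gripper_width: 56.9
grasp_force: 66.1
clock: 13.2
position: [593.8, 53.8, 14.0]
ee_rot: [0.742, -0.671, 0.001, -0.002]
contact_force: [1.0, 0.9, 5.2]
gripper_width: 56.7
grasp_force: 66.2
clock: 14.3
position: [592.6, 53.3, 113.4]
ee_rot: [0.741, -0.671, 0.0, -0.001]
contact_force: [-0.6, 0.1, -0.1]
gripper_width: 85.1
grasp_force: 0.0
yellow [320. 349.] [584.7 126.3  46.6  16.5   5.8]
green [510. 320.] [447.6  96.3  57.1  28.2  28.7]
blue [320. 127.] [600.  -20.8  46.1  16.5   5.7]
red [319. 251.] [592.8  53.7  46.4  16.3   5.7]
red [577.  52.] [ 431.  -104.    60.6   37.   -40.7]
[ 3.61445515e-01  4.41646198e-01 -2.26958504e-01 -6.78893213e-04
 -9.02631677e-01 -2.61747472e-01]
```

```bash
python3 -m jog '[[[-0.4,-0.4,0.3],[0,0,-0.07],-1],[[-0.814,-0.793,0.3],[0,0,-0.13],-1],[[-0.814,-0.793,0.3],[0,0,-0.194],-1]]'
python3 -m jog '[[[-0.4,-0.4,0],[0,0,-0.07],-1],[[-0.814,-0.793,0],[0,0,-0.13],-1],[[-0.814,-0.793,0],[0,0,-0.194],-1],[[-0.814,-0.793,0],[0,0,-0.194],-1],[[-0.814,-0.793,0],[0,0,-0.194],-1],[[-0.814,-0.793,0],[0,0,-0.194],-1]]'
python3 - <<'E'
from h import *
d=get_image("wrist")
for b in wblobs(d,42):print(*b)
print(read_state()["joints"])
E
```

```text
clock: 14.65
position: [506.8, -28.2, 141.0]
ee_rot: [-0.588, 0.809, 0.001, -0.002]
contact_force: [-0.8, 0.5, 0.3]
gripper_width: 85.4
grasp_force: 0.0
clock: 15.25
position: [430.1, -105.0, 141.8]
ee_rot: [-0.417, 0.909, 0.0, -0.0]
contact_force: [0.4, -0.3, 0.7]
gripper_width: 85.2
grasp_force: 0.0
yellow [162.  53.] [ 424.8 -275.    57.8   33.1   20.1]
blue [511. 469.] [444.9 258.3  40.7  28.4  -3.4]
blue [  9. 156.] [ 582.1 -332.6   38.8   11.8  -10.2]
blue [ 49. 109.] [ 522.8 -322.3   77.5   12.    -9.4]
red [319. 234.] [ 427.4 -107.2   57.9   29.2  -40.7]
[ 1.29986729e-01  1.70253250e-01 -5.48558393e-01  5.28024557e-05
 -8.52615121e-01 -8.40713839e-01]
```

```bash
python3 -m jog '[[[-0.012,-0.01,-0.4],[0,0,0],-1],[[-0.012,-0.01,-0.7],[0,0,0],-1],[[-0.012,-0.01,-1],[0,0,0],-1]]'
python3 -m jog '[[[0,0,-0.15],[0,0,0],-1],[[0,0,-0.3],[0,0,0],-1],[[0,0,-0.3],[0,0,0],-1],[[0,0,-0.3],[0,0,0],-1],[[0,0,-0.3],[0,0,0],0.2],[[0,0,-0.3],[0,0,0],1],[[0,0,-0.3],[0,0,0],1],[[0,0,-0.3],[0,0,0],1],[[0,0,-0.3],[0,0,0],1],[[0,0,-0.3],[0,0,0],1],[[0,0,-0.3],[0,0,0],1],[[0,0,-0.3],[0,0,0],1]]'
python3 -m jog '[[[0,0,0.2],[0,0,0],1],[[0,0,0.5],[0,0,0],1],[[0,0,0.8],[0,0,0],1],[[0,0,0.8],[0,0,0],1],[[0,0,0.8],[0,0,0],1]]'
```

```text
clock: 15.6
position: [429.0, -105.8, 41.1]
ee_rot: [-0.417, 0.909, -0.0, 0.0]
contact_force: [-0.7, -0.0, -0.8]
gripper_width: 85.5
grasp_force: 0.0
clock: 16.8
position: [429.1, -106.4, 13.4]
ee_rot: [-0.416, 0.909, -0.0, 0.001]
contact_force: [-1.5, 1.5, 6.3]
gripper_width: 56.7
grasp_force: 64.4
clock: 17.3
position: [428.2, -106.4, 92.9]
ee_rot: [-0.416, 0.91, -0.0, 0.001]
contact_force: [-0.2, 0.1, -1.7]
gripper_width: 56.8
grasp_force: 64.3
```

```bash
python3 -m jog '[[[0.25,0.3,0],[0,0,0.05],1],[[0.55,0.65,0],[0,0,0.1],1],[[0.803,0.98,0],[0,0,0.15],1],[[0.803,0.98,0],[0,0,0.194],1]]'
python3 -m jog '[[[0.25,0.3,0],[0,0,0.05],1],[[0.55,0.65,0],[0,0,0.1],1],[[0.7,0.85,0],[0,0,0.15],1],[[0.803,0.985,0],[0,0,0.194],1],[[0.803,0.985,0],[0,0,0.194],1],[[0.803,0.985,0],[0,0,0.194],1],[[0.803,0.985,0],[0,0,0.194],1],[[0.803,0.985,0],[0,0,0.194],1]]'
python3 - <<'E'
from h import *
d=get_image("wrist");cv2.imwrite("pics/w1.png",d["frame"][:,:,::-1])
E
```

```text
clock: 17.7
position: [511.6, -5.4, 91.1]
ee_rot: [-0.594, 0.804, -0.0, 0.0]
contact_force: [-0.9, -0.3, -1.2]
gripper_width: 56.9
grasp_force: 64.2
clock: 18.5
position: [588.1, 89.2, 92.0]
ee_rot: [0.741, -0.671, -0.0, 0.0]
contact_force: [0.6, -1.2, -0.8]
gripper_width: 57.0
grasp_force: 64.2
```

View pics/w1.png

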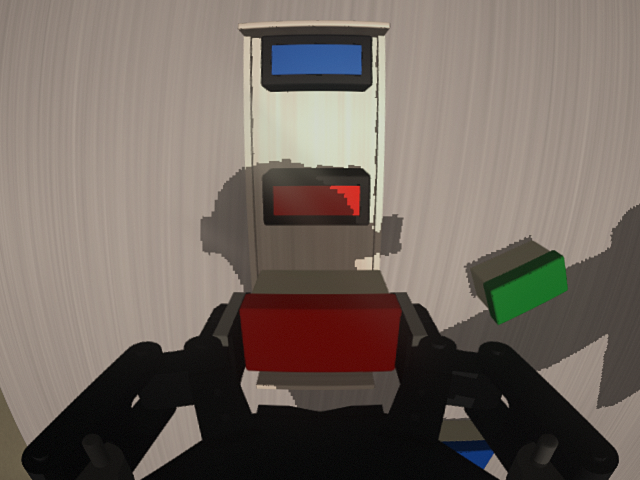

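The red box is held square at (320,333), above the gap past the red index block at (316,198). I'll lower it.

```bash
python3 -m jog '[[[0,0,-0.3],[0,0,0],1],[[0,0,-0.5],[0,0,0],1],[[0,0,-0.6],[0,0,0],1],[[0,0,-0.66],[0,0,0],1],[[0,0,-0.7],[0,0,0],1],[[0,0,-0.73],[0,0,0],1],[[0,0,-0.73],[0,0,0],1],[[0,0,-0.73],[0,0,0],1]]'
python3 -m jog '[[[0,0,0],[0,0,0],0],[[0,0,0],[0,0,0],-1],[[0,0,0],[0,0,0],-1],[[0,0,0],[0,0,0],-1],[[0,0,0],[0,0,0],-1],[[0,0,0],[0,0,0],-1],[[0,0,0.2],[0,0,0],-1],[[0,0,0.6],[0,0,0],-1],[[0,0,0.93],[0,0,0],-1],[[0,0,0.93],[0,0,0],-1],[[0,0,0.93],[0,0,0],-1]]'
python3 - <<'E'
from h import *
d=get_image("wrist")
for b in wblobs(d,44):print(*b)
E
```

```text
clock: 19.35
position: [589.2, 90.2, 19.9]
ee_rot: [0.742, -0.671, 0.0, -0.0]
contact_force: [1.2, -0.6, -0.2]
gripper_width: 56.6
grasp_force: 64.4
clock: 20.45
position: [589.0, 90.2, 113.2]
ee_rot: [0.741, -0.671, 0.0, -0.001]
contact_force: [0.1, 0.2, -0.3]
gripper_width: 85.5
grasp_force: 0.0
yellow [320. 303.] [584.9 124.4  45.9  16.6   6.5]
green [517. 276.] [450.8  95.   57.3  28.   28.6]
blue [319.  64.] [599.8 -20.3  45.5  16.    5.1]
red [320. 252.] [588.2  90.   58.7  31.5   5.7]
red [320. 192.] [592.8  53.2  45.6  16.    5.8]
```

```bash
python3 -m jog '[[[-0.35,0.42,0.3],[0,0,-0.02],-1],[[-0.697,0.845,0.3],[0,0,-0.035],-1],[[-0.697,0.845,0.3],[0,0,-0.035],-1]]'
python3 -m jog '[[[-0.35,0.42,0],[0,0,-0.02],-1],[[-0.697,0.845,0],[0,0,-0.035],-1],[[-0.697,0.845,0],[0,0,-0.035],-1],[[-0.697,0.845,0],[0,0,-0.035],-1],[[-0.697,0.845,0],[0,0,-0.035],-1],[[-0.697,0.845,0],[0,0,-0.035],-1]]'
python3 - <<'E'
from h import *
d=get_image("wrist")
for b in wblobs(d,42):print(*b)
print(read_state()["joints"])
E
```

```text
clock: 20.8
position: [516.7, 176.2, 141.7]
ee_rot: [0.717, -0.697, -0.001, 0.001]
contact_force: [0.3, 0.1, 0.3]
gripper_width: 85.2
grasp_force: 0.0
clock: 21.4
position: [450.0, 257.9, 141.7]
ee_rot: [-0.69, 0.724, -0.0, -0.001]
contact_force: [0.5, 0.4, 0.2]
gripper_width: 85.6
grasp_force: 0.0
yellow [121.  69.] [584.3 126.4  47.   17.1   5.5]
green [303.  10.] [451.5  98.1  51.5  27.5  28.7]
blue [319. 238.] [450.3 258.8  57.1  27.3  -2.9]
red [116.  24.] [588.1  89.2  66.2  36.    5.6]
[ 8.33424472e-01  2.92913700e-01 -3.76936065e-01  2.11394303e-05
 -9.01903374e-01 -8.82333530e-01]
```

```bash
python3 -m jog '[[[0.006,0,-0.4],[0,0,0],-1],[[0.006,0,-0.7],[0,0,0],-1],[[0.006,0,-1],[0,0,0],-1]]'
python3 -m jog '[[[0,0,-0.15],[0,0,0],-1],[[0,0,-0.3],[0,0,0],-1],[[0,0,-0.3],[0,0,0],-1],[[0,0,-0.3],[0,0,0],-1],[[0,0,-0.3],[0,0,0],0.2],[[0,0,-0.3],[0,0,0],1],[[0,0,-0.3],[0,0,0],1],[[0,0,-0.3],[0,0,0],1],[[0,0,-0.3],[0,0,0],1],[[0,0,-0.3],[0,0,0],1],[[0,0,-0.3],[0,0,0],1],[[0,0,-0.3],[0,0,0],1]]'
python3 -m jog '[[[0,0,0.2],[0,0,0],1],[[0,0,0.5],[0,0,0],1],[[0,0,0.95],[0,0,0],1],[[0,0,0.95],[0,0,0],1],[[0,0,0.95],[0,0,0],1]]'
```

```text
clock: 21.75
position: [450.8, 257.9, 41.2]
ee_rot: [-0.69, 0.724, 0.0, 0.0]
contact_force: [0.5, 0.2, 0.2]
gripper_width: 85.6
grasp_force: 0.0
clock: 22.95
position: [450.8, 259.7, 13.6]
ee_rot: [-0.691, 0.723, -0.0, 0.001]
contact_force: [-0.9, -1.4, 5.9]
gripper_width: 56.8
grasp_force: 65.1
clock: 23.45
position: [450.0, 259.3, 108.2]
ee_rot: [-0.69, 0.724, 0.0, 0.001]
contact_force: [-0.7, -0.3, -1.0]
gripper_width: 57.0
grasp_force: 64.5
```

```bash
python3 -m jog '[[[0.25,-0.4,0],[0,0,0.01],1],[[0.488,-0.808,0],[0,0,0.0233],1],[[0.488,-0.808,0],[0,0,0.0233],1]]'
python3 -m jog '[[[0.25,-0.4,0],[0,0,0.01],1],[[0.488,-0.808,0],[0,0,0.0233],1],[[0.488,-0.808,0],[0,0,0.0233],1]]'
python3 -m jog '[[[0.25,-0.4,0],[0,0,0.01],1],[[0.487,-0.809,0],[0,0,0.0233],1],[[0.487,-0.809,0],[0,0,0.0233],1],[[0.487,-0.809,0],[0,0,0.0233],1],[[0.487,-0.809,0],[0,0,0.0233],1],[[0.487,-0.809,0],[0,0,0.0233],1],[[0.487,-0.809,0],[0,0,0.0233],1]]'
python3 - <<'E'
from h import *
d=get_image("wrist");cv2.imwrite("pics/w2.png",d["frame"][:,:,::-1])
E
```

```text
clock: 23.75
position: [499.0, 173.9, 105.2]
ee_rot: [-0.706, 0.708, 0.0, -0.002]
contact_force: [-0.6, 0.5, -1.5]
gripper_width: 57.1
grasp_force: 64.5
clock: 24.05
position: [548.2, 93.4, 105.2]
ee_rot: [0.723, -0.691, -0.001, 0.002]
contact_force: [0.6, 0.7, -1.5]
gripper_width: 56.7
grasp_force: 64.6
clock: 24.75
position: [595.9, 17.6, 107.3]
ee_rot: [0.742, -0.67, -0.0, 0.0]
contact_force: [-0.1, 0.4, -0.9]
gripper_width: 56.9
grasp_force: 64.6
```

View pics/w2.png

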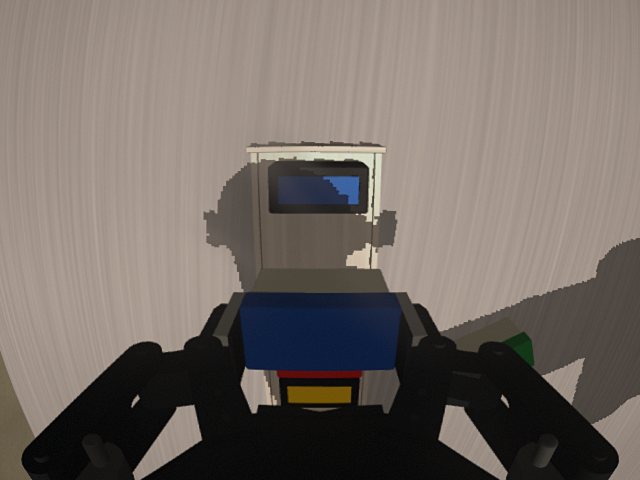

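The blue box is held square at (320,331), with the blue index block ahead at (318,188) and clear rack floor between them. I'll lower it.

```bash
python3 -m jog '[[[0,0,-0.4],[0,0,0],1],[[0,0,-0.65],[0,0,0],1],[[0,0,-0.75],[0,0,0],1],[[0,0,-0.82],[0,0,0],1],[[0,0,-0.85],[0,0,0],1],[[0,0,-0.88],[0,0,0],1],[[0,0,-0.88],[0,0,0],1],[[0,0,-0.88],[0,0,0],1]]'
python3 -m jog '[[[0,0,0],[0,0,0],0],[[0,0,0],[0,0,0],-1],[[0,0,0],[0,0,0],-1],[[0,0,0],[0,0,0],-1],[[0,0,0],[0,0,0],-1],[[0,0,0],[0,0,0],-1],[[0,0,0.2],[0,0,0],-1],[[0,0,0.6],[0,0,0],-1],[[0,0,0.93],[0,0,0],-1],[[0,0,0.93],[0,0,0],-1],[[0,0,0.93],[0,0,0],-1]]'
python3 - <<'E'
from h import *
d=get_image("wrist")
for b in wblobs(d,44):print(*b)
E
```

```text
clock: 25.6
position: [596.9, 16.6, 20.1]
ee_rot: [0.741, -0.671, 0.0, -0.001]
contact_force: [-0.2, 0.1, -0.8]
gripper_width: 57.0
grasp_force: 64.6
clock: 26.7
position: [596.5, 16.7, 113.2]
ee_rot: [0.741, -0.671, 0.0, -0.001]
contact_force: [-0.9, -0.1, -0.8]
gripper_width: 85.7
grasp_force: 0.0
yellow [321. 390.] [585.  123.3  45.8  16.1   5.7]
green [518. 351.] [436.8  85.9  26.3  23.9 -59.7]
blue [320. 250.] [595.9  16.1  57.6  30.8   5.6]
blue [332. 191.] [593.2 -22.2  32.   15.9   6. ]
red [320. 352.] [588.3  89.4  58.8  35.8   5.5]
red [319. 304.] [593.   51.7  45.9  16.    5.7]
```

```bash
python3 -m jog '[[[-0.28,-0.5,0.3],[0,0,0.02],-1],[[-0.567,-0.979,0.3],[0,0,0.041],-1],[[-0.567,-0.979,0.3],[0,0,0.041],-1]]'
python3 -m jog '[[[-0.25,-0.45,0],[0,0,0.02],-1],[[-0.5,-0.85,0],[0,0,0.041],-1],[[-0.567,-0.979,0],[0,0,0.041],-1],[[-0.567,-0.979,0],[0,0,0.041],-1]]'
python3 -m jog '[[[-0.25,-0.45,0],[0,0,0.02],-1],[[-0.5,-0.85,0],[0,0,0.041],-1],[[-0.566,-0.979,0],[0,0,0.041],-1],[[-0.566,-0.979,0],[0,0,0.041],-1],[[-0.566,-0.979,0],[0,0,0.041],-1],[[-0.566,-0.979,0],[0,0,0.041],-1],[[-0.566,-0.979,0],[0,0,0.041],-1]]'
python3 - <<'E'
from h import *
d=get_image("wrist")
for b in wblobs(d,42):print(*b)
print(read_state()["joints"])
E
```

```text
clock: 27.05
position: [536.7, -83.7, 141.4]
ee_rot: [0.769, -0.639, -0.001, 0.001]
contact_force: [0.3, 0.1, -1.0]
gripper_width: 85.3
grasp_force: 0.0
clock: 27.45
position: [481.3, -180.7, 141.2]
ee_rot: [0.795, -0.606, -0.001, 0.001]
contact_force: [0.4, 0.0, 0.9]
gripper_width: 85.4
grasp_force: 0.0
clock: 28.15
position: [427.2, -276.2, 142.2]
ee_rot: [0.822, -0.57, -0.0, -0.0]
contact_force: [0.1, 0.5, 0.5]
gripper_width: 85.6
grasp_force: 0.0
yellow [322. 234.] [ 426.6 -279.1   57.7   30.7   20.4]
[-2.54726708e-01  2.76179864e-01 -4.00462653e-01 -2.66828028e-05
 -8.94054621e-01  6.13634635e-01]
```

```bash
python3 -m jog '[[[0,-0.01,-0.4],[0,0,0],-1],[[0,-0.01,-0.7],[0,0,0],-1],[[0,-0.01,-1],[0,0,0],-1]]'
python3 -m jog '[[[0,0,-0.15],[0,0,0],-1],[[0,0,-0.3],[0,0,0],-1],[[0,0,-0.3],[0,0,0],-1],[[0,0,-0.3],[0,0,0],-1],[[0,0,-0.3],[0,0,0],0.2],[[0,0,-0.3],[0,0,0],1],[[0,0,-0.3],[0,0,0],1],[[0,0,-0.3],[0,0,0],1],[[0,0,-0.3],[0,0,0],1],[[0,0,-0.3],[0,0,0],1],[[0,0,-0.3],[0,0,0],1],[[0,0,-0.3],[0,0,0],1]]'
python3 -m jog '[[[0,0,0.2],[0,0,0],1],[[0,0,0.5],[0,0,0],1],[[0,0,0.95],[0,0,0],1],[[0,0,0.95],[0,0,0],1],[[0,0,0.95],[0,0,0],1]]'
```

```text
clock: 28.5
position: [426.9, -277.7, 41.5]
ee_rot: [0.822, -0.57, 0.0, -0.0]
contact_force: [-0.7, -0.1, -0.6]
gripper_width: 85.4
grasp_force: 0.0
clock: 29.7
position: [427.4, -278.5, 13.6]
ee_rot: [0.822, -0.57, 0.001, -0.0]
contact_force: [0.5, 1.5, 7.0]
gripper_width: 57.2
grasp_force: 65.5
clock: 30.2
position: [426.4, -278.1, 108.1]
ee_rot: [0.821, -0.571, 0.001, -0.001]
contact_force: [0.0, 1.0, -2.1]
gripper_width: 56.5
grasp_force: 64.9
```

```bash
python3 -m jog '[[[0.15,0.44,0],[0,0,-0.012],1],[[0.31,0.878,0],[0,0,-0.0246],1],[[0.31,0.878,0],[0,0,-0.0246],1]]'
python3 -m jog '[[[0.15,0.44,0],[0,0,-0.012],1],[[0.31,0.878,0],[0,0,-0.0246],1],[[0.31,0.878,0],[0,0,-0.0246],1]]'
python3 -m jog '[[[0.15,0.44,0],[0,0,-0.012],1],[[0.31,0.878,0],[0,0,-0.0246],1],[[0.31,0.878,0],[0,0,-0.0246],1]]'
python3 -m jog '[[[0.15,0.44,0],[0,0,-0.012],1],[[0.31,0.878,0],[0,0,-0.0246],1],[[0.31,0.878,0],[0,0,-0.0246],1]]'
python3 -m jog '[[[0.15,0.44,0],[0,0,-0.012],1],[[0.308,0.88,0],[0,0,-0.0246],1],[[0.308,0.88,0],[0,0,-0.0246],1],[[0.308,0.88,0],[0,0,-0.0246],1],[[0.308,0.88,0],[0,0,-0.0246],1],[[0.308,0.88,0],[0,0,-0.0246],1],[[0.308,0.88,0],[0,0,-0.0246],1]]'
python3 - <<'E'
from h import *
d=get_image("wrist");cv2.imwrite("pics/w3.png",d["frame"][:,:,::-1])
E
```

```text
clock: 30.5
position: [457.7, -186.8, 105.8]
ee_rot: [0.808, -0.589, -0.001, 0.0]
contact_force: [-0.4, -0.3, -2.1]
gripper_width: 57.0
grasp_force: 64.7
clock: 30.8
position: [489.3, -99.2, 106.0]
ee_rot: [0.793, -0.61, -0.001, 0.0]
contact_force: [-0.1, 0.0, -1.6]
gripper_width: 57.1
grasp_force: 64.8
clock: 31.1
position: [520.7, -11.5, 106.0]
ee_rot: [0.776, -0.63, -0.0, 0.0]
contact_force: [0.0, -0.4, -1.2]
gripper_width: 56.8
grasp_force: 64.8
clock: 31.4
position: [551.9, 76.2, 105.9]
ee_rot: [0.76, -0.65, 0.0, -0.0]
contact_force: [-0.2, 0.2, -1.1]
gripper_width: 56.9
grasp_force: 64.8
clock: 32.1
position: [580.8, 159.8, 107.3]
ee_rot: [0.741, -0.672, -0.0, 0.0]
contact_force: [-0.3, 0.2, -1.3]
gripper_width: 56.8
grasp_force: 64.8
```

View pics/w3.png

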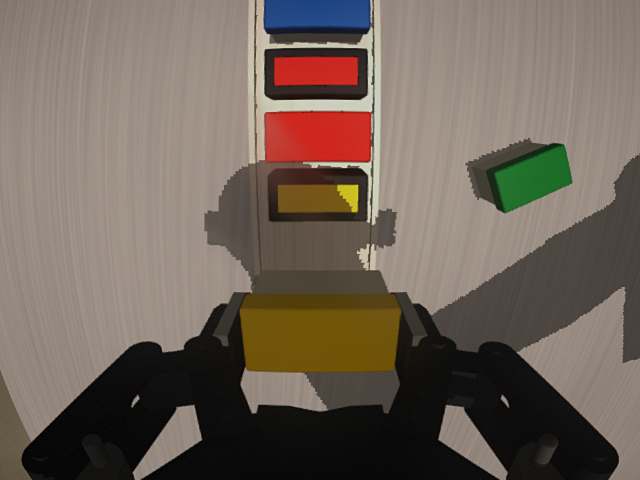

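The yellow box is held square at (320,333), with the yellow index block ahead at (317,197). The boxes and blocks beyond it stand tidily. I'll lower it.

```bash
python3 -m jog '[[[0,0,-0.4],[0,0,0],1],[[0,0,-0.65],[0,0,0],1],[[0,0,-0.75],[0,0,0],1],[[0,0,-0.82],[0,0,0],1],[[0,0,-0.85],[0,0,0],1],[[0,0,-0.88],[0,0,0],1],[[0,0,-0.88],[0,0,0],1],[[0,0,-0.88],[0,0,0],1]]'
python3 -m jog '[[[0,0,0],[0,0,0],0],[[0,0,0],[0,0,0],-1],[[0,0,0],[0,0,0],-1],[[0,0,0],[0,0,0],-1],[[0,0,0],[0,0,0],-1],[[0,0,0],[0,0,0],-1],[[0,0,0.2],[0,0,0],-1],[[0,0,0.6],[0,0,0],-1],[[0,0,0.93],[0,0,0],-1],[[0,0,0.93],[0,0,0],-1]]'
python3 -m jog '[[[-0.2,0.4,0.2],[0,0,0],-1],[[-0.4,0.8,0.4],[0,0,0],-1],[[-0.5,1,0.5],[0,0,0],-1],[[-0.5,1,0.5],[0,0,0],-1],[[-0.5,1,0.5],[0,0,0],-1]]'
python3 - <<'E'
from h import *
d=get_image("wrist");cv2.imwrite("pics/w4.png",d["frame"][:,:,::-1])
a=np.radians(5.7);ex=np.array([np.cos(a),np.sin(a)]);ey=np.array([-ex[1],ex[0]])
for n,p,v in wblobs(d,44):
    w=v[:2]-[591.5,71];print(n,p,v,"rack",(w@ex).round(1),(w@ey).round(1))
E
```

```text
clock: 32.95
position: [581.6, 161.3, 20.1]
ee_rot: [0.741, -0.671, 0.0, -0.001]
contact_force: [0.2, -0.0, -1.9]
gripper_width: 57.0
grasp_force: 64.8
clock: 33.95
position: [584.4, 162.4, 117.9]
ee_rot: [0.742, -0.671, 0.002, -0.005]
contact_force: [0.8, 0.4, -0.7]
gripper_width: 85.4
grasp_force: 0.0
clock: 34.45
position: [530.6, 261.1, 161.8]
ee_rot: [0.742, -0.671, -0.0, 0.0]
contact_force: [-0.6, -1.0, -0.1]
gripper_width: 85.6
grasp_force: 0.0
yellow [262.  87.] [581.  161.9  58.7  28.7   5.6] rack -1.4 91.5
yellow [262.  39.] [584.5 126.7  46.1  17.    5.8] rack -1.4 56.1
green [244. 327.] [583.4 349.3  26.1  22.6 -61. ] rack 19.6 277.7
green [452.  26.] [449.7  97.2  57.   27.4  28.6] rack -138.5 40.2
red [261.   6.] [587.8 102.5  59.1  12.2   1.7] rack -0.6 31.7
```

View pics/w4.png

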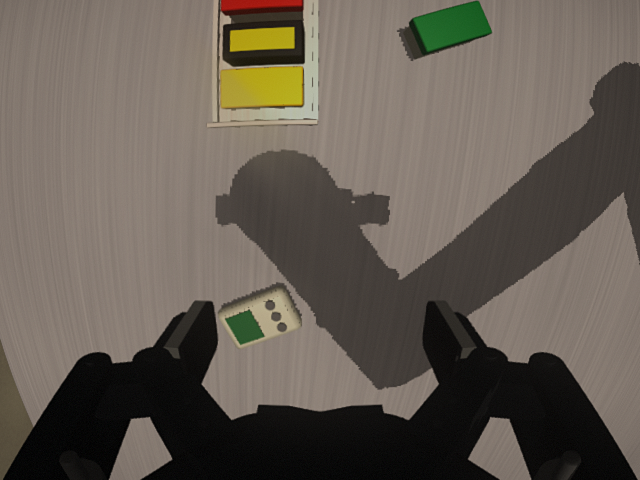

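The yellow box at (262,87) stands inside the rack beside its index block at (262,39). One last side view will check all six.

Run:
```python
from h import *
d=get_image("side");cv2.imwrite("pics/s1.png",cv2.resize(d["frame"][160:300,230:400,::-1],None,fx=4,fy=4))
```

```text
(no output)
```

View pics/s1.png

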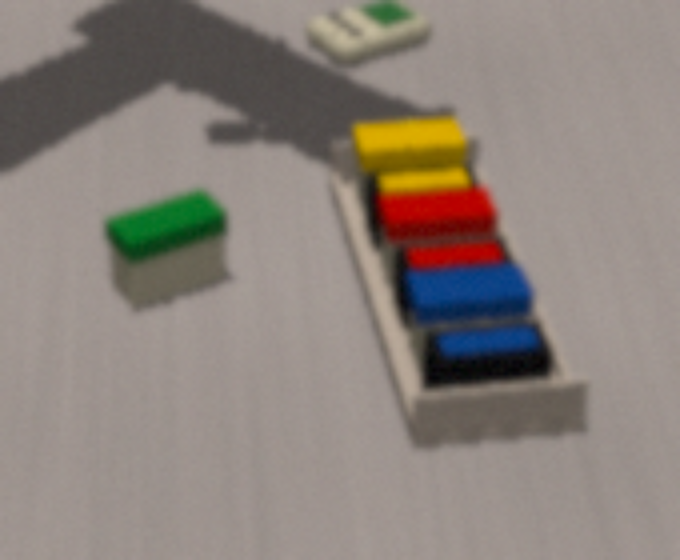

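In the crop, all six stand square and upright in the rack, in the order yellow box (410,145), yellow index (422,182), red box (437,215), red index (455,255), blue box (468,292), blue index (490,350).

```bash
python3 -c "
from bench import *
print(job_done())"
```

```text
the job is handed in; nothing more can be done
None
```

The job is handed in at about 35 s on the clock (no verdict was returned): the yellow, blue and red boxes each stand square in the rack on the left of their own index block, and the green box, timer and marker were not touched.

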